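Put the drip coffee filter back together on the mug

TASK

The copper drip coffee filter has been washed and its four parts stand about the table; put it back together on the green and white mug that stands among them, one part at a time from the bottom up: the base plate seated in the mug's mouth, the brew chamber in the plate's collar, the press right down inside the chamber, and last the lid over the chamber's rim, everything sitting level. Leave the mug where it stands, and do not disturb the tub, sauce cup, timer and glue stick round about.

Things in the scene. Friction and masses are not known exactly. Their poses are not given: they have to be found in the camera images.
- mug_mouth (a point): Centre of the mouth of the mug among the parts, level with its rim, 101 mm above the table; axes are the mug's, z up. Mug green above, white below, 78 mm across outside, mouth 66 mm inside, 0.28 kg, loose; its handle points along -y and reaches 77 mm from this point, 94 mm at most above the table.
- plate: Filter's base plate, round copper-coloured, 80 g. Origin: centre of underside, z up. Upward: boss 0-7 mm, 54 mm across (49 at its foot), drops into the mug's mouth; flat flange 7-10 mm, 94 mm across, rests on the mug's rim (origin then 7 mm below the rim); open collar 10-22 mm, 62 mm outside (grasp here, from above), 58 mm inside. The chamber stands in the collar at 10 mm.
- chamber: Brew chamber, open copper-coloured cup, 90 g, 50 mm high, 54 mm across (56 at the rim), tapering below 9 mm to a 46 mm foot; inside 49 mm, narrowing to 41 at the floor 3 mm above the underside. Origin: centre of underside, z up. Two wire ears along +y and -y reach 40 mm from the axis at 19-38 mm height: grasp across its x axis. Its yaw when set down does not matter.
- press: Press, 60 g: perforated copper-coloured disc 37 mm across, 3 mm thick, with an upright 6 mm stem and a black knob 14 mm across at 48-62 mm height. Origin: centre of the disc's underside, z up; stands on its disc. Right down, it rests on the chamber's floor with the knob 1 to 15 mm above the chamber's rim.
- lid: Lid, round copper-coloured, 70 g, 43 mm high: open skirt 66 mm across outside, 62 inside; hollow crown 54 mm across, top at 28 mm; dark wooden knob 16 mm across at 29-43 mm. Origin: centre of its lower edge, z up; stands on its skirt. A ledge inside, 7 mm up, rests on the chamber's rim: the origin is then 43 mm above the chamber's. It clears the press's knob.
- black_tub: Bystander, not to be disturbed: round black tub with a wooden lid, 92 mm across, 70 mm high. Origin at the centre of its underside, z up.
- sauce_cup: Bystander, not to be disturbed: plain grey open sauce cup without ears, 66 mm across the rim, 36 mm high. Origin at the centre of its underside, z up.
- kitchen_timer: Bystander, not to be disturbed: white wind-up timer with a red bar on top, 66 mm across, 42 mm high. Origin at the centre of its underside, z up.
- glue_stick: Bystander, not to be disturbed: black glue stick with red bands, standing on end, 36 mm across, 86 mm high. Origin at the centre of its underside, z up.

How it is judged:
By the outcome, as a careful person would: the job done as asked, in the order asked, and still so for the second after the job is handed in, with the robot touching nothing.
It also fails if it takes over 120 s, if anything falls off the work surface, if the arm or the gripper's body presses on something with over 40 N, if the wrist force passes 120 N, or if a joint passes its speed limit or range.

ROBOT

A 6-joint arm with a two-finger parallel gripper is mounted at the origin on a cart in front of the work surface, level with it; the furniture and walls round the work are solid. World frame = base frame: x ahead of the robot, y to its left, z up, the work surface at z = 0. Lengths are in m, angles in degrees, forces in N, time in s.
With the tool pointing down it reaches from about 0.4 to 0.825 m from the base axis. Payload 7 kg.
Tool frame: the origin (TCP) lies at the very end of the fingers, on their centre line; the grasp point (between the pads) lies 19 mm behind it; z points along the fingers, y is the line along which they close (so a half turn about z gives the same grasp; the last joint's range is limited). The gripper opens to 88 mm and grips with 3 to 60 N. Pads are 19 mm wide; open, the fingers measure 130 mm over their backs; the gripper's body (78 mm by 193 mm) begins 47 mm behind the grasp point.
Start: joints at [-50.873, 20.546, 0.682, 0, -70.136, -16.507], TCP at [0.26, -0.623, 0.227] pointing down, gripper open.
Joint ranges: [-176.03, 176.03], [-82.01, 121.73], [-58.28, 71.71], [-173.87, 95.51], [-174.79, -0.11], [-173.66, 173.66]. Speed limits (degrees/s): [136.94, 136.94, 172.46, 180, 180, 180].

INTERFACE

Orientations are given as [roll, pitch, yaw] about the fixed x, y, z axes, in that order (R = Rz(yaw) Ry(pitch) Rx(roll)).
In Python, from plant import r gives the robot as it stands. The module is installed in compiled form; this text tells all that it offers.
- The arm moves only by the tool jog_arm, never from a script. Its arguments are lists of equal length, an entry for each row: "travel": the shift along the tool's x, y, z each as a share of 50 cm, from -1 to 1, a list of three; "dr": the turn, a rotation vector about the tool's x, y, z each as a share of 360 degrees, from -1 to 1, a list of three; "claw": the opening, from 0 (shut) to 1 (fully open). A call has exactly 10 rows; each row is the pose to reach, as a shift and turn from the pose commanded when the call began, along the tool's axes at that moment, turning the shorter way round; what a row does not reach only later rows make up. A row lasts 1/8 s, in which the tool goes at most 62.5 mm and 10.7 degrees, less where a joint would pass 70% of its speed; a pose out of reach is approached as far as the arm can. A call with a number of a shift or a turn outside -1 to 1 is refused whole. A call with a gripper value outside its range is refused whole. The fingers move at their own pace and stop on an object; "newtons" is the grip in N (left out, the last holds). Time passes only in rows, so rows that repeat a pose let the fingers close, or fill a call up. It gives the time, the measured TCP pose, the force, the opening and the grip force at its end, in the units of the state.
- r.get_state(): the state, without advancing time (a new reading comes with each control period).
- r.capture(name): name is "scene" or "top"; returns a dict with "pixels" (384x512x3 uint8, red, green, blue), "range_z" (384x512 float32, m along the optical axis (not along the pixel's ray), 0 where there is no reading), "fx", "fy", "cx", "cy" (pixels), "position" and "attitude" of the camera in the world. Camera axes: x right, y up, looking along -z (the intrinsics and any distortion apply to the point x, -y, -z); pixel columns grow to the right and rows downward; lengths in m; the calibration is good to about 2 mm. A picture is of the moment at which its call begins.
- r.close_job(): hands the job in; it is judged then, once.
Trained networks look in the newest picture that a camera, given by its name, has taken for a name from the list of things; names that differ only in an ending like _2 or _b are one class to them, and where a whole thing is asked for, a point or a joint stands for the part that bears it (a point fixed in the world has none). Each returns a list of dicts, best first, with "conf" (0 to 1); they miss things now and then, are a little off and sometimes report something else, mostly with a low value. They report only what shows in the picture. A call takes as long as a camera call.
- r.boxes_of(name, camera): "extent" ([left, top, right, bottom] in pixels, round what is visible of it).
- r.regions_of(name, camera): "pixels" (384x512 bool, what is visible of it) and "extent" ([left, top, right, bottom] in pixels, round what is visible of it).
- r.tip_of(name, camera): "at" ([column, row] in pixels: a listed point, or the origin of a listed thing).
The state is a dict: "time_s": time; "joints": joint angles; "qd": joint speeds; "joint_torque": joint torques, N m; "tcp_pos": TCP position; "eef_rot": TCP orientation; "contact_force": force on the tool from outside, world axes, zero at the start; "moment": the same for the moment, N m; "gripper_width": finger opening in m; "gripper_force": force on a finger pad.
Only numpy, scipy, OpenCV 4.12 (cv2) and the standard library are available. Lean on these libraries where they do the work, as an engineer would, in place of code of your own. Each camera call takes 0.05 s, during which the arm holds its last target. There are 200 camera calls.

## Working session

There is one attempt and no reset: what is moved stays moved. The work goes in short steps, Python scripts to look and compute and a tool call to move; the robot and the scene stay as the last step left them, time stands still between calls to the robot, and variables do not carry over. Pictures are saved under pics/ and viewed, at most 14 in all, crops included, and the job is handed in when it is done.

Besides the shell and the picture viewer there is one more tool, called after ">>>" as name(argument=value, ...), one argument or row to a line, values as JSON. jog_arm: Moves the arm, as the interface text tells. Its arguments: {"type":"object","properties":{"travel":{"type":"array"},"dr":{"type":"array"},"claw":{"type":"array"},"newtons":{"type":"number"}},"required":["travel","dr","claw"]}

```bash
mkdir -p pics
cat > h.py <<'E'
import numpy as np, cv2
from plant import r
from scipy.spatial.transform import Rotation as R
def cam(n):
    c=r.capture(n); return c
def att(c):
    a=np.array(c["attitude"],float)
    if a.shape==(3,3): return a
    if a.size==3: return R.from_euler('xyz',a,degrees=True).as_matrix()
    return R.from_quat(a).as_matrix()
def cloud(c):
    z=c["range_z"]; v,u=np.mgrid[:384,:512]
    p=np.stack([(u-c["cx"])/c["fx"]*z,-(v-c["cy"])/c["fy"]*z,-z],-1)
    P=p@att(c).T+np.array(c["position"]); P[z==0]=np.nan
    return P
def save(c,n): cv2.imwrite('pics/'+n,c["pixels"][...,::-1])
E
python3 - <<'E'
from h import *
for n in("scene","top"):
    c=cam(n); save(c,n+'0.png'); P=cloud(c); np.save(n+'P.npy',P)
    print(n,c["position"],c["attitude"],c["fx"],c["fy"],c["cx"],c["cy"],[k for k in c])
    for t in "mug_mouth plate chamber press lid black_tub sauce_cup kitchen_timer glue_stick".split():
        g=r.regions_of(t,n)
        for d in g[:2]:
            m=d["pixels"]; q=P[m]; q=q[~np.isnan(q[:,0])]
            if len(q): print(t,round(d["conf"],2),[int(x) for x in d["extent"]],np.percentile(q,[2,50,98],axis=0).round(3).tolist())
print(r.get_state())
E
```

```text
scene [-0.36721603  0.51281379  1.28215138] [  41.58783162    0.32110392 -122.13624847] 493.13727847532385 493.13727847532385 255.2166901051531 201.1108470665128 ['pixels', 'range_z', 'fx', 'fy', 'cx', 'cy', 'position', 'attitude']
mug_mouth 0.8 [152, 259, 184, 299] [[0.393, 0.256, 0.003], [0.437, 0.315, 0.06], [0.47, 0.355, 0.102]]
plate 0.68 [261, 182, 290, 202] [[0.558, -0.209, 0.003], [0.6, -0.165, 0.012], [0.642, -0.122, 0.025]]
press 0.65 [244, 222, 256, 238] [[0.462, -0.013, -0.004], [0.476, 0.004, 0.005], [0.501, 0.02, 0.064]]
lid 0.72 [286, 222, 293, 238] [[0.391, -0.129, -0.001], [0.432, -0.112, 0.017], [0.439, -0.089, 0.039]]
lid 0.67 [178, 227, 199, 242] [[0.558, 0.145, -0.001], [0.578, 0.179, 0.023], [0.612, 0.204, 0.042]]
black_tub 0.89 [213, 251, 245, 288] [[0.346, 0.1, -0.001], [0.378, 0.147, 0.051], [0.434, 0.185, 0.065]]
glue_stick 0.61 [223, 183, 230, 201] [[0.637, -0.02, 0.002], [0.645, -0.002, 0.062], [0.671, 0.009, 0.089]]
top [ 0.39541679 -0.03160633  1.22741661] [  5.49203937   1.04828236 -91.07898313] 435.8387608721575 435.8387608721575 257.72581050829507 192
[... 1128 characters left out ...]
, 0.089]]
{'time_s': 1.0, 'joints': array([-5.08760567e+01,  2.05461006e+01,  6.82229844e-01,  1.84061725e-04,
       -7.01341486e+01, -1.65064055e+01]), 'qd': array([-0.10982703,  0.12031795,  0.03394954,  0.07664542,  0.01648647,
       -0.04612342]), 'joint_torque': array([-2.36063861e-04, -5.82389402e+01,  2.93303847e+01,  7.00278103e+00,
        1.25232138e-02, -2.57926160e-05]), 'tcp_pos': array([ 0.25956725, -0.62308861,  0.22656682]), 'eef_rot': array([-1.79998052e+02,  3.96795523e-04, -1.57382400e+02]), 'contact_force': array([-0.40509883,  0.06268764,  0.2626675 ]), 'moment': array([-0.02401378, -0.01542631,  0.03549939]), 'gripper_force': 0.0, 'gripper_width': 0.08760145269554019}
```

```bash
cat >> h.py <<'E'
def circ(q,rad=None):
    from scipy.optimize import least_squares
    c0=q.mean(0); 
    f=lambda p: np.hypot(*(q-p[:2]).T)-p[2]
    s=least_squares(f,[*c0,rad or .03],loss='soft_l1',f_scale=.002)
    return s.x.round(4)
E
python3 - <<'E'
from h import *
Ps={n:np.load(n+'P.npy') for n in("scene","top")}
def band(P,c,rad,z0,z1):
    q=P.reshape(-1,3); m=(np.hypot(q[:,0]-c[0],q[:,1]-c[1])<rad)&(q[:,2]>z0)&(q[:,2]<z1); return q[m]
for n,P in Ps.items():
    print(n)
    for t,c,rad,z0,z1 in [("mug",(.432,.318),.05,.094,.11),("mugdn handle",(.432,.26),.03,.03,.1),("plate flange",(.6,-.166),.06,.006,.014),("plate collar",(.6,-.166),.04,.018,.03),("cham rim",(.45,-.278),.04,.045,.06),("cham ears",(.45,-.278),.05,.015,.042),("press knob",(.477,.003),.03,.05,.07),("press disc",(.477,.003),.03,.002,.02),("lid crown",(.585,.175),.05,.024,.031),("lid knob",(.585,.175),.05,.037,.05),("glue",(.655,-.008),.04,.08,.1),("tub",(.39,.14),.06,.06,.1),("timer",(.566,-.352),.06,.03,.06),("sauce",(.41,-.12),.05,.03,.05)]:
        q=band(P,c,rad,z0,z1)
        if len(q)<4: print(t,len(q));continue
        h=cv2.minEnclosingCircle(q[:,:2].astype(np.float32))
        print(t,len(q),'mean',q.mean(0).round(4),'fit',circ(q[:,:2]),'enc',np.round(h[0],4),round(h[1],4))
im=cv2.imread('pics/top0.png')[110:260,95:415]
cv2.imwrite('pics/a.png',cv2.resize(im,None,fx=2.5,fy=2.5,interpolation=cv2.INTER_CUBIC))
E
```

```text
scene
mug 149 mean [0.4322 0.3153 0.0987] fit [0.4318 0.3176 0.0375] enc [0.4324 0.3128] 0.0446
mugdn handle 112 mean [0.4483 0.2686 0.0716] fit [0.4286 0.2575 0.0277] enc [0.4368 0.2646] 0.0286
plate flange 281 mean [ 0.5983 -0.165   0.0103] fit [ 0.5961 -0.1626  0.0343] enc [ 0.5992 -0.166 ] 0.0587
plate collar 45 mean [ 0.6007 -0.1632  0.0224] fit [ 0.5986 -0.1641  0.0294] enc [ 0.5994 -0.1642] 0.0334
cham rim 0
cham ears 0
press knob 17 mean [0.4757 0.0048 0.0599] fit [-1.8368 60.6262 60.6655] enc [0.4768 0.0047] 0.0083
press disc 91 mean [0.475  0.0049 0.0051] fit [0.4718 0.0044 0.0182] enc [0.4768 0.0031] 0.03
lid crown 102 mean [0.5857 0.1765 0.0273] fit [0.5892 0.1766 0.0196] enc [0.5877 0.1762] 0.0259
lid knob 17 mean [0.5871 0.1768 0.041 ] fit [0.5884 0.1755 0.0062] enc [0.5845 0.18  ] 0.0139
glue 68 mean [ 0.6539 -0.0067  0.0859] fit [ 0.6538 -0.0068  0.0127] enc [ 0.6538 -0.0081] 0.0176
tub 34 mean [0.3899 0.1425 0.0662] fit [0.3913 0.1411 0.0077] enc [0.3866 0.1515] 0.0234
timer 0
sauce 30 mean [ 0.4246 -0.1067  0.0362] fit [ 0.408  -0.117   0.0299] enc [ 0.4142 -0.1099]
[... 688 characters left out ...]
enc [0.4779 0.0036] 0.0069
press disc 111 mean [0.476  0.0016 0.0042] fit [0.4784 0.0035 0.0174] enc [0.4767 0.0029] 0.0297
lid crown 188 mean [0.5901 0.1747 0.0274] fit [0.5905 0.1757 0.0187] enc [0.5901 0.1755] 0.0257
lid knob 27 mean [0.5901 0.1752 0.0425] fit [0.5902 0.1753 0.0056] enc [0.5905 0.1752] 0.0078
glue 134 mean [ 0.656  -0.0089  0.0855] fit [ 0.6563 -0.0089  0.0122] enc [ 0.6562 -0.0087] 0.0176
tub 45 mean [0.3921 0.1401 0.0662] fit [0.392  0.1405 0.0069] enc [0.3958 0.138 ] 0.014
timer 181 mean [ 0.5663 -0.3544  0.0357] fit [ 0.569  -0.3566  0.0188] enc [ 0.5668 -0.3559] 0.0335
sauce 107 mean [ 0.4089 -0.1188  0.0348] fit [ 0.4092 -0.1188  0.0309] enc [ 0.4092 -0.1187] 0.0328
```

View pics/a.png

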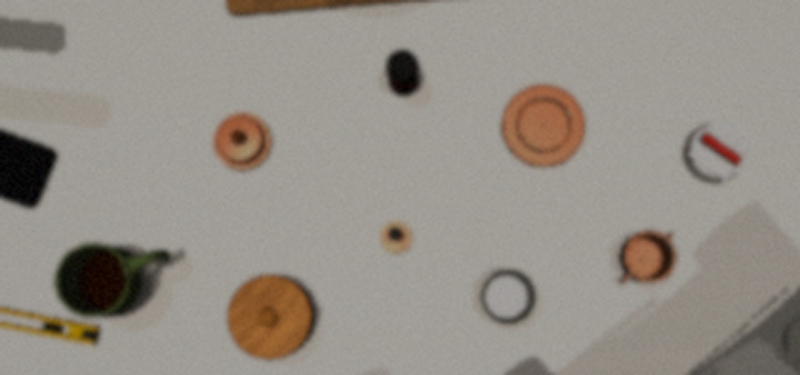

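View pics/scene0.png

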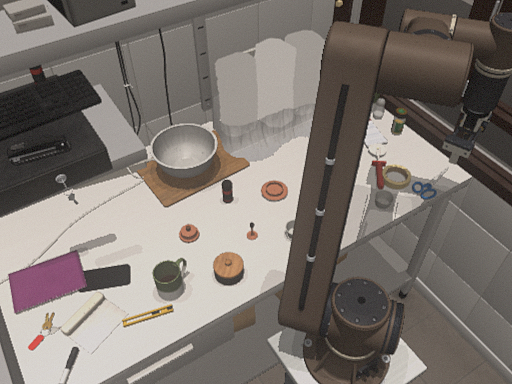

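The top view (a.png, crop offset 95,110, ×2.5) shows lid (243,140), plate (543,125), press (397,236), chamber (647,257, ears up-right/down-left) and mug (97,280, handle to the right). The glue stick, tub, sauce cup and timer stand apart from them. The two cameras differ by about 2 mm, so I'll use their mean.

```bash
cat >> h.py <<'E'
def go(*targets):
    "targets (x,y,z,yaw) from present pose: prints travel, dr"
    s=r.get_state(); p=np.array(s["tcp_pos"]); Q=R.from_euler('xyz',s["eef_rot"],degrees=True)
    print('t',s["time_s"],'tcp',p.round(4),np.round(s["eef_rot"],2),'w',round(s["gripper_width"],4),'F',np.round(s["contact_force"],1),'j',np.round(s["joints"],0))
    for x,y,z,yaw in targets:
        t=Q.inv().apply(np.array([x,y,z])-p)/.5
        d=(Q.inv()*R.from_euler('xyz',[180,0,yaw],degrees=True)).as_rotvec(degrees=True)/360
        print('travel',t.round(4).tolist(),'dr',d.round(4).tolist())
E
python3 - <<'E'
from h import *
P=np.load('topP.npy').reshape(-1,3); S=np.load('sceneP.npy').reshape(-1,3)
for n,q in(('top',P),('scene',S)):
    m=(q[:,2]>.1)&(q[:,0]>.2)&(q[:,0]<.75)&(abs(q[:,1])<.6)
    k=np.unique((q[m]*20).round().astype(int),axis=0)/20; print(n,len(k),k[:25].tolist())
q=P[(np.hypot(P[:,0]-.449,P[:,1]+.272)<.045)&(np.hypot(P[:,0]-.449,P[:,1]+.272)>.03)&(P[:,2]>.012)&(P[:,2]<.042)]
d=q[:,:2]-[.449,-.272]; a=np.degrees(np.arctan2(d[:,1],d[:,0])); print('ears',a.round(0).tolist(),q[:,2].round(3).tolist())
go((.45,-.39,.22,180),(.5995,-.1645,.15,180))
E
```

```text
top 115 [[0.2, -0.2, 0.7], [0.2, 0.0, 0.35], [0.2, 0.0, 0.4], [0.2, 0.0, 0.45], [0.2, 0.0, 0.5], [0.2, 0.0, 0.55], [0.2, 0.0, 0.6], [0.2, 0.0, 0.65], [0.2, 0.0, 0.7], [0.2, 0.05, 0.3], [0.2, 0.05, 0.35], [0.2, 0.05, 0.4], [0.2, 0.05, 0.45], [0.2, 0.05, 0.5], [0.2, 0.05, 0.55], [0.2, 0.05, 0.6], [0.2, 0.05, 0.65], [0.25, -0.3, 0.75], [0.25, -0.25, 0.65], [0.25, -0.25, 0.7], [0.25, -0.25, 0.75], [0.25, -0.2, 0.7], [0.25, -0.2, 0.75], [0.25, -0.15, 0.75], [0.25, -0.15, 0.8]]
scene 201 [[0.2, -0.6, 0.3], [0.2, -0.6, 0.35], [0.2, -0.6, 0.4], [0.2, -0.6, 0.45], [0.2, -0.6, 0.5], [0.2, -0.6, 0.55], [0.2, -0.6, 0.6], [0.2, -0.6, 0.65], [0.2, -0.55, 0.25], [0.2, -0.55, 0.3], [0.2, -0.55, 0.35], [0.2, -0.35, 0.75], [0.2, -0.3, 0.75], [0.2, -0.25, 0.8], [0.2, -0.2, 0.8], [0.2, -0.15, 0.7], [0.2, -0.15, 0.8], [0.2, -0.1, 0.8], [0.2, -0.05, 0.75], [0.2, -0.05, 0.8], [0.2, 0.0, 0.65], [0.2, 0.0, 0.7], [0.2, 0.0, 0.75], [0.2, 0.0, 0.8], [0.2, 0.05, 0.65]]
ears [-45.0, -46.0, -45.0, -46.0, -48.0, -49.0, 130.0, 133.0, 131.0, 133.0, 135.0] [0.022, 0.036, 0.022, 0.037, 0.039, 0.037, 0.035, 0.035, 0.031, 0.034, 0.022]
t 1.0 tcp [ 0.2596 -0.6231  0.2266] [-180.      0.   -157.38] w 0.0876 F [-0.4  0.1  0.3] j [-51.  21.   1.   0. -70. -17.]
travel [-0.5309, 0.2839, 0.0131] dr [-0.0, 0.0, 0.0628]
travel [-0.9803, 0.5852, 0.1531] dr [-0.0, 0.0, 0.0628]
```

>>> jog_arm(
  travel=[
    [-0.1,0.05,0],
    [-0.2,0.1,0],
    [-0.3,0.15,0.01],
    [-0.41,0.21,0.013],
    [-0.53,0.28,0.013],
    [-0.63,0.35,0.03],
    [-0.73,0.42,0.05],
    [-0.83,0.48,0.08],
    [-0.92,0.54,0.11],
    [-0.9803,0.5852,0.153],
  ],
  dr=[
    [0,0,0.01],
    [0,0,0.02],
    [0,0,0.03],
    [0,0,0.04],
    [0,0,0.05],
    [0,0,0.0628],
    [0,0,0.0628],
    [0,0,0.0628],
    [0,0,0.0628],
    [0,0,0.0628],
  ],
  claw=[1,1,1,1,1,1,1,1,1,1],
  newtons=20,
)

```text
time_s: 2.25
tcp_pos: [0.6012, -0.1622, 0.1501]
eef_rot: [-180.0, 0.1, -179.9]
contact_force: [1.7, -1.6, -1.0]
gripper_width: 0.0874
gripper_force: 0.0
```

Run:
```python
from h import *
c=cam("top"); P=cloud(c).reshape(-1,3); save(c,'t1.png')
m=(np.hypot(P[:,0]-.6,P[:,1]+.165)<.06)&(P[:,2]>.006)
for z0,z1 in((.006,.014),(.018,.03),(.13,.22)):
    q=P[m&(P[:,2]>z0)&(P[:,2]<z1)]
    if len(q)>4: print(z0,len(q),circ(q[:,:2]),q.min(0).round(3),q.max(0).round(3))
s=cam("scene"); save(s,'s1.png')
im=np.hstack([cv2.resize(c["pixels"][80:230,220:420],(400,300)),cv2.resize(s["pixels"][80:230,200:400],(400,300))]); cv2.imwrite('pics/b.png',im[...,::-1])
go((.5995,-.1645,.012,180))
```

```text
0.006 453 [ 0.5905 -0.1646  0.0285] [ 0.555 -0.212  0.006] [ 0.644 -0.121  0.014]
0.018 30 [ 0.6007 -0.1656  0.0299] [ 0.57  -0.196  0.018] [ 0.63  -0.137  0.027]
t 2.35 tcp [ 0.6    -0.1611  0.1474] [ 179.96   -0.19 -179.8 ] w 0.0878 F [-0.3 -0.9 -0.8] j [  3.  19. -12.  -0. -59. -93.]
travel [0.0001, -0.0069, 0.2707] dr [0.0001, -0.0005, 0.0005]
```

View pics/b.png

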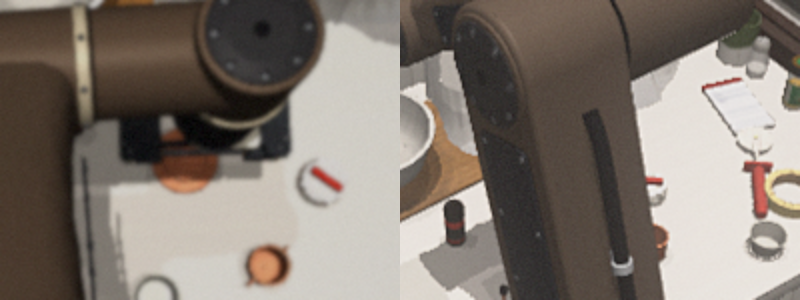

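The picture shows the gripper above the plate (left half, plate at ~(185,165)) and nothing else in its way. Descending.

>>> jog_arm(
  travel=[
    [0,0,0],
    [0,0,0.05],
    [0,0,0.1],
    [0,0,0.14],
    [0,0,0.18],
    [0,0,0.2],
    [0,0,0.22],
    [0,0,0.23],
    [0,0,0.23],
    [0,0,0.23],
  ],
  dr=[
    [0,0,0],
    [0,0,0],
    [0,0,0],
    [0,0,0],
    [0,0,0],
    [0,0,0],
    [0,0,0],
    [0,0,0],
    [0,0,0],
    [0,0,0],
  ],
  claw=[1,1,1,1,1,1,1,1,1,1],
)

```text
time_s: 3.6
tcp_pos: [0.5999, -0.1644, 0.0355]
eef_rot: [-180.0, 0.0, -180.0]
contact_force: [-0.0, 1.1, -0.4]
gripper_width: 0.0876
gripper_force: 0.0
```

Run:
```python
from h import *
go((.5995,-.1645,.0125,180))
```

```text
t 3.6 tcp [ 0.5999 -0.1644  0.0355] [-1.8000e+02  4.0000e-02 -1.7998e+02] w 0.0876 F [-0.   1.1 -0.4] j [  3.  26. -19.   0. -45. -93.]
travel [0.0008, -0.0002, 0.0461] dr [-0.0, 0.0001, 0.0001]
```

>>> jog_arm(
  travel=[
    [0,0,0.015],
    [0,0,0.03],
    [0,0,0.04],
    [0,0,0.0455],
    [0,0,0.0455],
    [0,0,0.0455],
    [0,0,0.0455],
    [0,0,0.0455],
    [0,0,0.0455],
    [0,0,0.0455],
  ],
  dr=[
    [0,0,0],
    [0,0,0],
    [0,0,0],
    [0,0,0],
    [0,0,0],
    [0,0,0],
    [0,0,0],
    [0,0,0],
    [0,0,0],
    [0,0,0],
  ],
  claw=[1,1,1,1,1,0.6,0.6,0.6,0.6,0.6],
  newtons=20,
)

```text
time_s: 4.85
tcp_pos: [0.5996, -0.1645, 0.0125]
eef_rot: [-180.0, 0.0, -180.0]
contact_force: [-0.4, -0.4, 1.4]
gripper_width: 0.0606
gripper_force: 19.9
```

>>> jog_arm(
  travel=[
    [0,0,-0.03],
    [0,0,-0.08],
    [0,0,-0.15],
    [0,0,-0.23],
    [0,0,-0.31],
    [0,0,-0.375],
    [0.02,0.06,-0.375],
    [0.05,0.14,-0.375],
    [0.08,0.23,-0.375],
    [0.11,0.32,-0.375],
  ],
  dr=[
    [0,0,0],
    [0,0,0],
    [0,0,0],
    [0,0,0],
    [0,0,0],
    [0,0,0],
    [0,0,0],
    [0,0,0],
    [0,0,0],
    [0,0,0],
  ],
  claw=[0.6,0.6,0.6,0.6,0.6,0.6,0.6,0.6,0.6,0.6],
)

```text
time_s: 6.1
tcp_pos: [0.5438, -0.0033, 0.2009]
eef_rot: [180.0, 0.1, 180.0]
contact_force: [0.2, 0.1, -0.4]
gripper_width: 0.0606
gripper_force: 19.9
```

>>> jog_arm(
  travel=[
    [0.03,0.09,0],
    [0.06,0.18,0],
    [0.09,0.27,0],
    [0.12,0.36,0],
    [0.15,0.45,0],
    [0.18,0.53,0],
    [0.2,0.59,0],
    [0.215,0.63,0],
    [0.224,0.6434,0],
    [0.224,0.6434,0],
  ],
  dr=[
    [0,0,0],
    [0,0,0],
    [0,0,0],
    [0,0,0],
    [0,0,0],
    [0,0,0],
    [0,0,0],
    [0,0,0],
    [0,0,0],
    [0,0,0],
  ],
  claw=[0.6,0.6,0.6,0.6,0.6,0.6,0.6,0.6,0.6,0.6],
)

```text
time_s: 7.35
tcp_pos: [0.4322, 0.317, 0.2]
eef_rot: [-180.0, -0.0, -180.0]
contact_force: [0.0, -0.5, -1.0]
gripper_width: 0.0605
gripper_force: 19.9
```

Run:
```python
from h import *
c=cam("top"); s=cam("scene"); save(c,'t2.png'); save(s,'s2.png')
P=cloud(s); 
im=np.hstack([cv2.resize(c["pixels"][150:270,80:240],(400,300)),cv2.resize(s["pixels"][190:310,90:250],(400,300))]); cv2.imwrite('pics/c.png',im[...,::-1])
go((.4328,.317,.135,180))
for P in (cloud(c).reshape(-1,3),P.reshape(-1,3)):
    m=(np.hypot(P[:,0]-.433,P[:,1]-.317)<.06)
    for z0,z1 in((.09,.104),(.19,.205),(.206,.225)):
        q=P[m&(P[:,2]>z0)&(P[:,2]<z1)]
        if len(q)>6: print(z0,len(q),q.mean(0).round(4),circ(q[:,:2]),q.min(0).round(3),q.max(0).round(3))
```

```text
t 7.45 tcp [0.4325 0.3165 0.1999] [-179.99   -0.    179.98] w 0.0608 F [ 0.7  0.  -0.4] j [  57.    9.  -19.   -0.  -62. -147.]
travel [-0.0005, 0.0011, 0.1298] dr [-0.0, -0.0, -0.0001]
0.09 28 [0.4515 0.2694 0.0933] [0.4509 0.2681 0.0061] [0.441 0.261 0.09 ] [0.459 0.276 0.097]
0.19 68 [0.4142 0.3162 0.1978] [0.4336 0.3127 0.0433] [0.388 0.296 0.193] [0.48  0.337 0.204]
0.09 161 [0.426  0.3133 0.0966] [0.4326 0.3169 0.0383] [0.393 0.261 0.09 ] [0.467 0.357 0.103]
0.19 541 [0.4252 0.3168 0.1983] [0.4234 0.3167 0.0291] [0.386 0.272 0.191] [0.481 0.364 0.205]
0.206 100 [0.4213 0.3149 0.2131] [0.4368 0.3205 0.0362] [0.401 0.271 0.206] [0.462 0.364 0.225]
```

View pics/c.png

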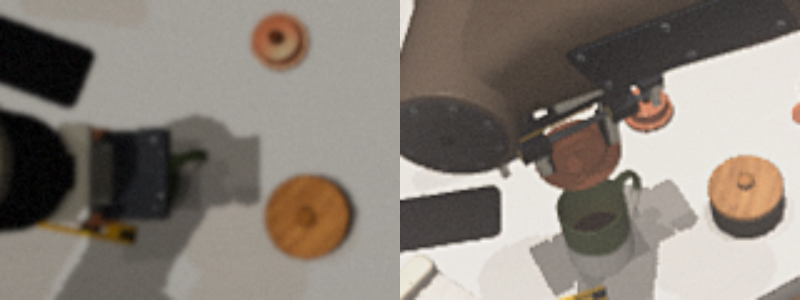

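The plate is held level, right half ~(575,155), centred over the mug mouth (590,200) to 1–2 mm. Lowering it.

>>> jog_arm(
  travel=[
    [0,0,0.04],
    [0,0,0.09],
    [0,0,0.12],
    [0,0,0.14],
    [0,0,0.155],
    [0,0,0.165],
    [0,0,0.174],
    [0,0,0.18],
    [0,0,0.184],
    [0,0,0.184],
  ],
  dr=[
    [0,0,0],
    [0,0,0],
    [0,0,0],
    [0,0,0],
    [0,0,0],
    [0,0,0],
    [0,0,0],
    [0,0,0],
    [0,0,0],
    [0,0,0],
  ],
  claw=[0.6,0.6,0.6,0.6,0.6,0.6,0.6,0.6,0.6,0.6],
)

```text
time_s: 8.7
tcp_pos: [0.4324, 0.3172, 0.1078]
eef_rot: [-180.0, -0.0, -180.0]
contact_force: [-0.2, 1.2, -1.4]
gripper_width: 0.0605
gripper_force: 19.9
```

>>> jog_arm(
  travel=[
    [0,0,0.001],
    [0,0,0.002],
    [0,0,0.0025],
    [0,0,0.0025],
    [0,0,0.0025],
    [0,0,0.0025],
    [0,0,0.0025],
    [0,0,0.0025],
    [0,0,0.0025],
    [0,0,0.0025],
  ],
  dr=[
    [0,0,0],
    [0,0,0],
    [0,0,0],
    [0,0,0],
    [0,0,0],
    [0,0,0],
    [0,0,0],
    [0,0,0],
    [0,0,0],
    [0,0,0],
  ],
  claw=[0.6,0.6,0.6,0.6,0.7,0.72,0.75,0.8,0.9,1],
)

```text
time_s: 9.95
tcp_pos: [0.4324, 0.3172, 0.1066]
eef_rot: [-180.0, 0.0, -180.0]
contact_force: [-0.1, 0.9, 0.1]
gripper_width: 0.0834
gripper_force: 0.0
```

>>> jog_arm(
  travel=[
    [0,0,0],
    [0,0,-0.02],
    [0,0,-0.06],
    [0,0,-0.12],
    [0,0,-0.18],
    [0,-0.05,-0.22],
    [0,-0.13,-0.22],
    [0,-0.22,-0.22],
    [0,-0.32,-0.22],
    [0,-0.4,-0.22],
  ],
  dr=[
    [0,0,0],
    [0,0,0],
    [0,0,0],
    [0,0,0],
    [0,0,0],
    [0,0,0],
    [0,0,0],
    [0,0,0],
    [0,0,0],
    [0,0,0],
  ],
  claw=[1,1,1,1,1,1,1,1,1,1],
)

```text
time_s: 11.2
tcp_pos: [0.4322, 0.1156, 0.2175]
eef_rot: [180.0, 0.1, -180.0]
contact_force: [0.2, -0.4, -0.1]
gripper_width: 0.0874
gripper_force: 0.0
```

```bash
cat >> h.py <<'E'
def stack(zs,c0=(.433,.317),rad=.06):
    for n in("top","scene"):
        c=cam(n); save(c,'cur_%s.png'%n); P=cloud(c).reshape(-1,3); m=np.hypot(P[:,0]-c0[0],P[:,1]-c0[1])<rad
        for z0,z1 in zs:
            q=P[m&(P[:,2]>z0)&(P[:,2]<z1)]
            if len(q)>8:
                A=np.c_[q[:,:2]-q[:,:2].mean(0),np.ones(len(q))]; k=np.linalg.lstsq(A,q[:,2],rcond=None)[0]
                h=cv2.minEnclosingCircle(q[:,:2].astype(np.float32))
                print(n,z0,len(q),'z',k[2].round(4),'slope',k[:2].round(3),'fit',circ(q[:,:2]),'enc',np.round(h[0],4),round(h[1],4))
E
python3 - <<'E'
from h import *
stack([(.1,.109),(.112,.125)])
stack([(.045,.06)],(.449,-.272),.04)
go((.45,-.2715,.15,133),(.45,-.2715,.15,-47))
a=cv2.imread('pics/cur_top.png');s=cv2.imread('pics/cur_scene.png')
cv2.imwrite('pics/d.png',np.hstack([cv2.resize(a[150:270,80:240],(400,300)),cv2.resize(s[190:310,90:250],(400,300))]))
E
```

```text
scene 0.1 589 z 0.1043 slope [-0.008 -0.   ] fit [0.4296 0.3188 0.0336] enc [0.433 0.317] 0.0483
scene 0.112 64 z 0.1158 slope [0.012 0.003] fit [0.4319 0.3177 0.0297] enc [0.4332 0.3136] 0.035
top 0.045 83 z 0.0495 slope [0.007 0.017] fit [ 0.4488 -0.2717  0.026 ] enc [ 0.4497 -0.2721] 0.0284
scene 0.045 70 z 0.0499 slope [-0.003  0.023] fit [ 0.4471 -0.2708  0.026 ] enc [ 0.4466 -0.2707] 0.0315
t 11.4 tcp [0.4327 0.1168 0.2175] [1.7994e+02 7.0000e-02 1.7992e+02] w 0.0878 F [1.2 1.5 0.1] j [  40.   -1.  -27.    0.  -64. -131.]
travel [-0.0355, -0.7767, 0.1342] dr [0.0002, 0.0001, 0.1303]
travel [-0.0355, -0.7767, 0.1342] dr [-0.0002, 0.0003, -0.3697]
```

View pics/d.png

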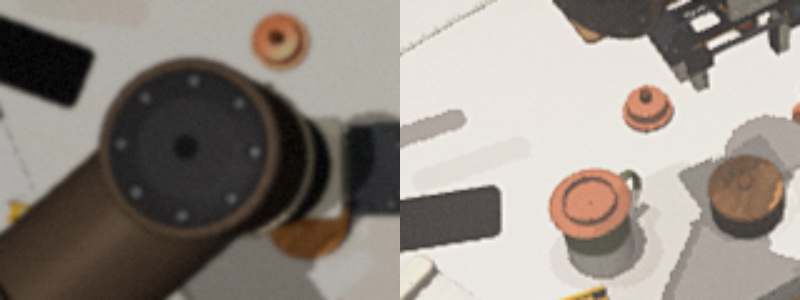

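Right half: the plate sits level on the mug at (590,200), flange at 0.104 and collar at 0.116 as expected. Next is the chamber.

>>> jog_arm(
  travel=[
    [0,-0.06,0],
    [0,-0.15,0],
    [-0.01,-0.25,0],
    [-0.015,-0.35,0],
    [-0.02,-0.45,0],
    [-0.025,-0.55,0],
    [-0.03,-0.65,0.03],
    [-0.031,-0.73,0.08],
    [-0.031,-0.7764,0.13],
    [-0.031,-0.7764,0.17],
  ],
  dr=[
    [0,0,0.015],
    [0,0,0.03],
    [0,0,0.045],
    [0,0,0.06],
    [0,0,0.075],
    [0,0,0.09],
    [0,0,0.105],
    [0,0,0.12],
    [0,0,0.1305],
    [0,0,0.1305],
  ],
  claw=[1,1,1,1,1,1,1,1,1,1],
)

```text
time_s: 12.65
tcp_pos: [0.4486, -0.2718, 0.1303]
eef_rot: [-180.0, -0.0, 132.9]
contact_force: [-0.6, 0.2, 0.2]
gripper_width: 0.0875
gripper_force: 0.0
```

>>> jog_arm(
  travel=[
    [0,0,0],
    [0,0,0],
    [0,0,0.02],
    [0,0,0.05],
    [0,0,0.08],
    [0,0,0.1],
    [0,0,0.11],
    [0,0,0.11],
    [0,0,0.11],
    [0,0,0.11],
  ],
  dr=[
    [0,0,0],
    [0,0,0],
    [0,0,0],
    [0,0,0],
    [0,0,0],
    [0,0,0],
    [0,0,0],
    [0,0,0],
    [0,0,0],
    [0,0,0],
  ],
  claw=[1,1,1,1,1,1,1,1,1,1],
)

```text
time_s: 13.9
tcp_pos: [0.4483, -0.2711, 0.077]
eef_rot: [180.0, 0.0, 133.0]
contact_force: [-0.3, 0.3, 0.0]
gripper_width: 0.0874
gripper_force: 0.0
```

Run:
```python
from h import *
stack([(.045,.056)],(.449,-.272),.032)
go((.448,-.2712,.019,133))
a=cv2.imread('pics/cur_top.png');s=cv2.imread('pics/cur_scene.png')
cv2.imwrite('pics/e.png',np.hstack([cv2.resize(a[150:270,280:440],(400,300)),cv2.resize(s[150:270,230:390],(400,300))]))
```

```text
t 14.0 tcp [ 0.4482 -0.271   0.0769] [1.7998e+02 3.0000e-02 1.3303e+02] w 0.0876 F [ 0.3 -0.4  0.4] j [ -10.   15.  -29.    0.  -45. -127.]
travel [0.0, -0.0006, 0.1158] dr [0.0001, 0.0001, 0.0001]
```

View pics/e.png

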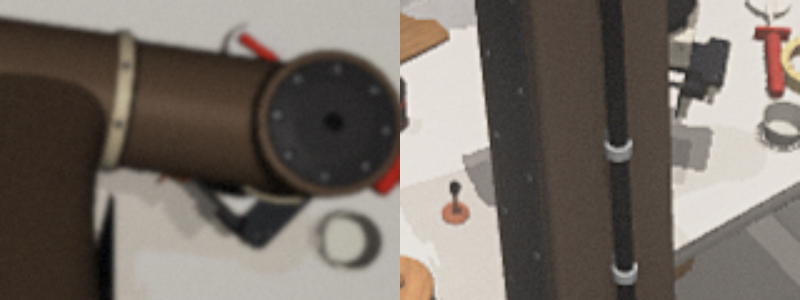

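The view is blocked by the arm, but the pose matches the measurement and there is 16 mm of clearance each side. Descending and gripping.

>>> jog_arm(
  travel=[
    [0,0,0.03],
    [0,0,0.06],
    [0,0,0.09],
    [0,0,0.11],
    [0,0,0.116],
    [0,0,0.116],
    [0,0,0.116],
    [0,0,0.116],
    [0,0,0.116],
    [0,0,0.116],
  ],
  dr=[
    [0,0,0],
    [0,0,0],
    [0,0,0],
    [0,0,0],
    [0,0,0],
    [0,0,0],
    [0,0,0],
    [0,0,0],
    [0,0,0],
    [0,0,0],
  ],
  claw=[1,1,1,1,1,0.8,0.5,0.5,0.5,0.5],
  newtons=20,
)

```text
time_s: 15.25
tcp_pos: [0.4482, -0.271, 0.0189]
eef_rot: [180.0, 0.0, 133.0]
contact_force: [-1.1, 0.6, 2.8]
gripper_width: 0.0531
gripper_force: 20.0
```

>>> jog_arm(
  travel=[
    [0,0,0],
    [0,0,-0.02],
    [0,0,-0.05],
    [0,0,-0.1],
    [0,0,-0.16],
    [0,0,-0.23],
    [0,0,-0.3],
    [0,0,-0.37],
    [0,0,-0.41],
    [0,0,-0.41],
  ],
  dr=[
    [0,0,0],
    [0,0,0],
    [0,0,0],
    [0,0,0],
    [0,0,0],
    [0,0,0],
    [0,0,0],
    [0,0,0],
    [0,0,0],
    [0,0,0],
  ],
  claw=[0.5,0.5,0.5,0.5,0.5,0.5,0.5,0.5,0.5,0.5],
)

```text
time_s: 16.5
tcp_pos: [0.4487, -0.2712, 0.2261]
eef_rot: [179.9, 0.2, 133.0]
contact_force: [0.1, -0.3, -1.4]
gripper_width: 0.0524
gripper_force: 20.0
```

Run:
```python
from h import *
go((.4326,.317,.224,180))
```

```text
t 16.5 tcp [ 0.4487 -0.2712  0.2261] [179.86   0.21 133.04] w 0.0524 F [ 0.1 -0.3 -1.4] j [ -10.    6.  -18.    0.  -65. -127.]
travel [0.8819, 0.7793, 0.0029] dr [0.0001, 0.0007, -0.1305]
```

>>> jog_arm(
  travel=[
    [0.03,0.026,0],
    [0.08,0.07,0],
    [0.14,0.124,0],
    [0.2,0.177,0],
    [0.26,0.23,0],
    [0.32,0.283,0],
    [0.38,0.336,0],
    [0.44,0.389,0],
    [0.5,0.442,0],
    [0.56,0.495,0],
  ],
  dr=[
    [0,0,-0.01],
    [0,0,-0.02],
    [0,0,-0.03],
    [0,0,-0.045],
    [0,0,-0.06],
    [0,0,-0.075],
    [0,0,-0.09],
    [0,0,-0.105],
    [0,0,-0.12],
    [0,0,-0.1305],
  ],
  claw=[0.5,0.5,0.5,0.5,0.5,0.5,0.5,0.5,0.5,0.5],
)

```text
time_s: 17.75
tcp_pos: [0.437, 0.1036, 0.223]
eef_rot: [-180.0, -0.0, -179.8]
contact_force: [0.7, -0.1, -0.7]
gripper_width: 0.0527
gripper_force: 20.0
```

Run:
```python
from h import *
go((.4326,.317,.224,180))
```

```text
t 17.75 tcp [0.437  0.1036 0.223 ] [-1.7998e+02 -5.0000e-02 -1.7984e+02] w 0.0527 F [ 0.7 -0.1 -0.7] j [  39.   -1.  -27.   -0.  -65. -128.]
travel [0.0076, 0.4269, -0.002] dr [-0.0, -0.0001, 0.0004]
```

>>> jog_arm(
  travel=[
    [0.002,0.08,0],
    [0.004,0.16,0],
    [0.006,0.23,0],
    [0.008,0.3,0],
    [0.01,0.35,0],
    [0.011,0.39,0],
    [0.011,0.42,0],
    [0.011,0.429,0],
    [0.011,0.429,0],
    [0.011,0.429,0],
  ],
  dr=[
    [0,0,0],
    [0,0,0],
    [0,0,0],
    [0,0,0],
    [0,0,0],
    [0,0,0],
    [0,0,0],
    [0,0,0],
    [0,0,0],
    [0,0,0],
  ],
  claw=[0.5,0.5,0.5,0.5,0.5,0.5,0.5,0.5,0.5,0.5],
)

```text
time_s: 19.0
tcp_pos: [0.4323, 0.3165, 0.2236]
eef_rot: [-180.0, -0.0, 180.0]
contact_force: [0.1, -0.3, -1.1]
gripper_width: 0.0524
gripper_force: 20.0
```

Run:
```python
from h import *
stack([(.1,.109),(.112,.122),(.245,.265)])
go((.4326,.317,.155,180))
a=cv2.imread('pics/cur_top.png');s=cv2.imread('pics/cur_scene.png')
cv2.imwrite('pics/f.png',cv2.resize(s[170:290,90:250],(800,600),interpolation=cv2.INTER_CUBIC))
```

```text
top 0.1 95 z 0.1037 slope [-0.007 -0.032] fit [0.4337 0.3188 0.0445] enc [0.4253 0.3086] 0.0458
scene 0.1 581 z 0.1042 slope [-0.006 -0.004] fit [0.4294 0.3192 0.0332] enc [0.4338 0.3175] 0.0489
scene 0.112 74 z 0.1153 slope [ 0.006 -0.007] fit [0.4319 0.3181 0.0297] enc [0.4327 0.3173] 0.0323
scene 0.245 159 z 0.2527 slope [ 0.013 -0.032] fit [0.4315 0.3169 0.0268] enc [0.4221 0.3174] 0.0439
t 19.1 tcp [0.4324 0.3166 0.2238] [1.7999e+02 1.0000e-02 1.7998e+02] w 0.0527 F [-0.4  0.3 -0.9] j [  57.    8.  -17.   -0.  -65. -147.]
travel [-0.0004, 0.0008, 0.1375] dr [0.0, 0.0, -0.0]
```

View pics/f.png

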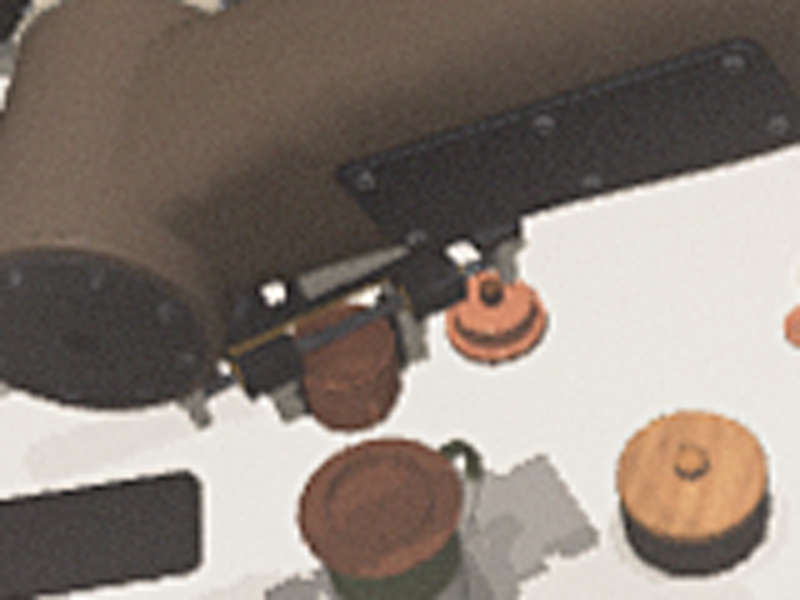

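The chamber hangs upright at ~(350,375), and its rim is within 1 mm of the collar axis in the same camera. Lowering with a +1 mm y correction.

>>> jog_arm(
  travel=[
    [0,0.002,0.04],
    [0,0.002,0.09],
    [0,0.002,0.12],
    [0,0.002,0.14],
    [0,0.002,0.155],
    [0,0.002,0.165],
    [0,0.002,0.175],
    [0,0.002,0.183],
    [0,0.002,0.19],
    [0,0.002,0.19],
  ],
  dr=[
    [0,0,0],
    [0,0,0],
    [0,0,0],
    [0,0,0],
    [0,0,0],
    [0,0,0],
    [0,0,0],
    [0,0,0],
    [0,0,0],
    [0,0,0],
  ],
  claw=[0.5,0.5,0.5,0.5,0.5,0.5,0.5,0.5,0.5,0.5],
)

```text
time_s: 20.35
tcp_pos: [0.4322, 0.318, 0.1284]
eef_rot: [-180.0, -0.0, -180.0]
contact_force: [-0.2, 0.1, -0.1]
gripper_width: 0.0526
gripper_force: 20.0
```

>>> jog_arm(
  travel=[
    [0,0,0.002],
    [0,0,0.004],
    [0,0,0.006],
    [0,0,0.008],
    [0,0,0.01],
    [0,0,0.011],
    [0,0,0.011],
    [0,0,0.011],
    [0,0,0.011],
    [0,0,0.011],
  ],
  dr=[
    [0,0,0],
    [0,0,0],
    [0,0,0],
    [0,0,0],
    [0,0,0],
    [0,0,0],
    [0,0,0],
    [0,0,0],
    [0,0,0],
    [0,0,0],
  ],
  claw=[0.5,0.5,0.5,0.5,0.5,0.5,0.5,0.5,0.5,0.5],
)

```text
time_s: 21.6
tcp_pos: [0.4323, 0.3181, 0.1231]
eef_rot: [180.0, 0.0, -180.0]
contact_force: [0.6, -0.2, -1.0]
gripper_width: 0.0524
gripper_force: 20.0
```

>>> jog_arm(
  travel=[
    [0,0,0.001],
    [0,0,0.001],
    [0,0,0.001],
    [0,0,0.001],
    [0,0,0.001],
    [0,0,0.001],
    [0,0,-0.03],
    [0,0,-0.08],
    [0,0,-0.15],
    [0,0,-0.21],
  ],
  dr=[
    [0,0,0],
    [0,0,0],
    [0,0,0],
    [0,0,0],
    [0,0,0],
    [0,0,0],
    [0,0,0],
    [0,0,0],
    [0,0,0],
    [0,0,0],
  ],
  claw=[0.55,0.65,0.7,0.8,0.9,1,1,1,1,1],
)

```text
time_s: 22.85
tcp_pos: [0.4326, 0.3182, 0.2307]
eef_rot: [179.9, 0.1, -180.0]
contact_force: [-0.1, 1.1, -0.2]
gripper_width: 0.0875
gripper_force: 0.0
```

>>> jog_arm(
  travel=[
    [0,-0.04,0],
    [-0.01,-0.12,0],
    [-0.03,-0.21,0],
    [-0.05,-0.3,0],
    [-0.07,-0.39,0],
    [-0.08,-0.48,0.02],
    [-0.09,-0.56,0.06],
    [-0.09,-0.61,0.11],
    [-0.09,-0.6285,0.16],
    [-0.09,-0.6285,0.2],
  ],
  dr=[
    [0,0,0],
    [0,0,0],
    [0,0,0],
    [0,0,0],
    [0,0,0],
    [0,0,0],
    [0,0,0],
    [0,0,0],
    [0,0,0],
    [0,0,0],
  ],
  claw=[1,1,1,1,1,0.8,0.7,0.6,0.5,0.5],
)

```text
time_s: 24.1
tcp_pos: [0.4764, 0.0024, 0.1273]
eef_rot: [-180.0, -0.1, 179.9]
contact_force: [-0.4, -0.2, 0.5]
gripper_width: 0.0458
gripper_force: 0.0
```

Run:
```python
from h import *
stack([(.1,.109),(.112,.122),(.145,.165)])
stack([(.055,.068)],(.478,.004),.02)
go((.4775,.004,.051,180))
a=cv2.imread('pics/cur_top.png');s=cv2.imread('pics/cur_scene.png')
cv2.imwrite('pics/g.png',np.hstack([cv2.resize(a[150:270,80:240],(400,300)),cv2.resize(s[170:310,120:280],(400,350))[:300]]))
```

```text
top 0.1 52 z 0.1039 slope [-0.084 -0.05 ] fit [0.3994 0.301  0.0803] enc [0.4683 0.3326] 0.0271
scene 0.1 347 z 0.1043 slope [ 0.006 -0.001] fit [0.4314 0.3186 0.038 ] enc [0.4323 0.3174] 0.049
scene 0.112 96 z 0.1161 slope [ 0.028 -0.033] fit [0.4306 0.3186 0.0266] enc [0.4294 0.3177] 0.0313
scene 0.145 121 z 0.1518 slope [ 0.007 -0.002] fit [0.4317 0.3193 0.0259] enc [0.4302 0.3163] 0.0313
scene 0.055 18 z 0.0606 slope [ 0.186 -0.26 ] fit [0.4755 0.0053 0.0052] enc [0.4758 0.0052] 0.0071
t 24.3 tcp [0.4772 0.0035 0.1285] [-1.7998e+02 -2.0000e-02 -1.7999e+02] w 0.044 F [ 0.1 -0.   0.3] j [  24.    7.  -31.    0.  -51. -114.]
travel [-0.0006, 0.001, 0.1549] dr [-0.0001, -0.0001, 0.0]
```

View pics/g.png

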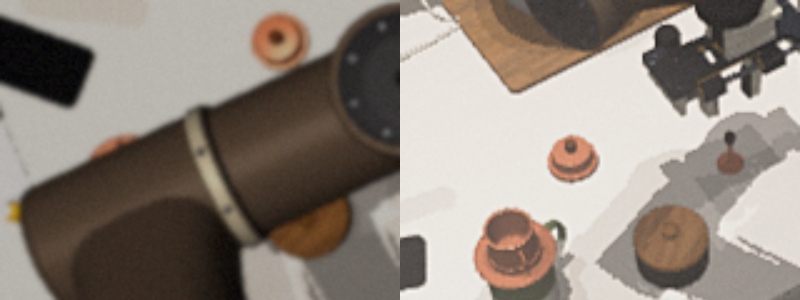

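Right half: the chamber stands upright in the collar at (508,240), with its rim at ~0.152 and level. The press is at (730,150) under the gripper. Next: grip its knob.

>>> jog_arm(
  travel=[
    [0,0.001,0.03],
    [0,0.001,0.07],
    [0,0.001,0.11],
    [0,0.001,0.14],
    [0,0.001,0.154],
    [0,0.001,0.154],
    [0,0.001,0.154],
    [0,0.001,0.154],
    [0,0.001,0.154],
    [0,0.001,0.154],
  ],
  dr=[
    [0,0,0],
    [0,0,0],
    [0,0,0],
    [0,0,0],
    [0,0,0],
    [0,0,0],
    [0,0,0],
    [0,0,0],
    [0,0,0],
    [0,0,0],
  ],
  claw=[0.5,0.5,0.5,0.5,0.5,0.4,0.3,0.15,0.05,0.05],
  newtons=20,
)

```text
time_s: 25.55
tcp_pos: [0.4776, 0.0044, 0.0513]
eef_rot: [180.0, 0.0, -180.0]
contact_force: [0.8, -0.3, 2.4]
gripper_width: 0.0127
gripper_force: 20.0
```

>>> jog_arm(
  travel=[
    [0,0,0],
    [0,0,0],
    [0,0,-0.02],
    [0,0,-0.06],
    [0,0,-0.12],
    [0,0,-0.19],
    [0,0,-0.26],
    [0,0,-0.33],
    [0,0,-0.38],
    [0,0,-0.38],
  ],
  dr=[
    [0,0,0],
    [0,0,0],
    [0,0,0],
    [0,0,0],
    [0,0,0],
    [0,0,0],
    [0,0,0],
    [0,0,0],
    [0,0,0],
    [0,0,0],
  ],
  claw=[0.05,0.05,0.05,0.05,0.05,0.05,0.05,0.05,0.05,0.05],
)

```text
time_s: 26.8
tcp_pos: [0.4782, 0.0046, 0.2434]
eef_rot: [179.9, 0.2, -180.0]
contact_force: [0.6, -0.0, -0.6]
gripper_width: 0.0128
gripper_force: 20.0
```

Run:
```python
from h import *
stack([(.16,.2),(.2,.24)],(.478,.004),.03)
go((.4326,.3184,.24,180))
```

```text
scene 0.16 84 z 0.1946 slope [-0.032  0.03 ] fit [0.4776 0.0038 0.0131] enc [0.4768 0.0041] 0.0196
scene 0.2 16 z 0.2176 slope [-1.977 -1.625] fit [0.4804 0.0121 0.0078] enc [0.479  0.0064] 0.007
t 26.9 tcp [0.4769 0.0043 0.2409] [ 1.7997e+02 -1.0000e-02  1.8000e+02] w 0.0131 F [-0.3  1.1 -0.9] j [  24.    1.  -22.   -0.  -67. -114.]
travel [0.0885, 0.6281, 0.0022] dr [0.0001, -0.0, -0.0]
```

>>> jog_arm(
  travel=[
    [0.005,0.03,0],
    [0.015,0.1,0],
    [0.03,0.19,0],
    [0.045,0.29,0],
    [0.06,0.39,0],
    [0.07,0.48,0],
    [0.08,0.56,0],
    [0.088,0.61,0],
    [0.089,0.628,0],
    [0.089,0.628,0],
  ],
  dr=[
    [0,0,0],
    [0,0,0],
    [0,0,0],
    [0,0,0],
    [0,0,0],
    [0,0,0],
    [0,0,0],
    [0,0,0],
    [0,0,0],
    [0,0,0],
  ],
  claw=[0.05,0.05,0.05,0.05,0.05,0.05,0.05,0.05,0.05,0.05],
)

```text
time_s: 28.15
tcp_pos: [0.4326, 0.3182, 0.2406]
eef_rot: [-179.9, -0.0, -180.0]
contact_force: [-0.4, -0.2, -0.6]
gripper_width: 0.0131
gripper_force: 20.0
```

Run:
```python
from h import *
stack([(.145,.165),(.18,.2)],(.4326,.3184),.035)
go((.4326,.3184,.158,180))
a=cv2.imread('pics/cur_top.png');s=cv2.imread('pics/cur_scene.png')
cv2.imwrite('pics/i.png',cv2.resize(s[170:290,90:250],(800,600),interpolation=cv2.INTER_CUBIC))
```

```text
scene 0.145 95 z 0.152 slope [-0.003 -0.043] fit [0.4314 0.3191 0.0259] enc [0.4311 0.3203] 0.029
scene 0.18 111 z 0.1928 slope [-0.053  0.023] fit [0.4331 0.317  0.0134] enc [0.4332 0.3182] 0.0193
t 28.25 tcp [0.4328 0.3175 0.2409] [-1.7998e+02 -2.0000e-02  1.7998e+02] w 0.0132 F [ 0.2 -1.2 -0.6] j [  57.    7.  -15.   -0.  -68. -147.]
travel [0.0004, 0.0019, 0.1659] dr [-0.0001, -0.0, -0.0001]
```

View pics/i.png

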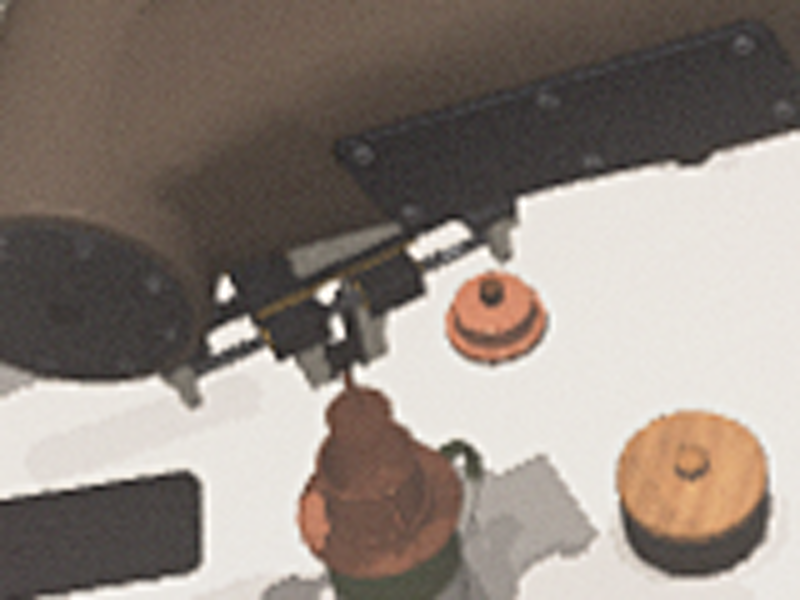

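The press hangs straight at (350,390), its disc ~1.5 mm off the chamber's axis in the same camera. I'll correct (−1, +1 mm) and lower.

>>> jog_arm(
  travel=[
    [0.002,0.002,0.02],
    [0.002,0.002,0.04],
    [0.002,0.002,0.06],
    [0.002,0.002,0.08],
    [0.002,0.002,0.1],
    [0.002,0.002,0.12],
    [0.002,0.002,0.135],
    [0.002,0.002,0.145],
    [0.002,0.002,0.155],
    [0.002,0.002,0.155],
  ],
  dr=[
    [0,0,0],
    [0,0,0],
    [0,0,0],
    [0,0,0],
    [0,0,0],
    [0,0,0],
    [0,0,0],
    [0,0,0],
    [0,0,0],
    [0,0,0],
  ],
  claw=[0.05,0.05,0.05,0.05,0.05,0.05,0.05,0.05,0.05,0.05],
)

```text
time_s: 29.5
tcp_pos: [0.4317, 0.3192, 0.1633]
eef_rot: [-180.0, -0.0, -180.0]
contact_force: [-0.1, 0.7, -0.9]
gripper_width: 0.0131
gripper_force: 20.0
```

>>> jog_arm(
  travel=[
    [0,0,0.002],
    [0,0,0.004],
    [0,0,0.006],
    [0,0,0.008],
    [0,0,0.009],
    [0,0,0.009],
    [0,0,0.009],
    [0,0,0.009],
    [0,0,0.009],
    [0,0,0.009],
  ],
  dr=[
    [0,0,0],
    [0,0,0],
    [0,0,0],
    [0,0,0],
    [0,0,0],
    [0,0,0],
    [0,0,0],
    [0,0,0],
    [0,0,0],
    [0,0,0],
  ],
  claw=[0.05,0.05,0.05,0.05,0.05,0.05,0.05,0.05,0.05,0.05],
)

```text
time_s: 30.75
tcp_pos: [0.4318, 0.3193, 0.1591]
eef_rot: [180.0, 0.0, -180.0]
contact_force: [0.6, -0.1, -0.6]
gripper_width: 0.013
gripper_force: 20.0
```

>>> jog_arm(
  travel=[
    [0,0,0.001],
    [0,0,0.002],
    [0,0,0.002],
    [0,0,0.002],
    [0,0,0.002],
    [0,0,0.002],
    [0,0,-0.03],
    [0,0,-0.08],
    [0,0,-0.14],
    [0,0,-0.2],
  ],
  dr=[
    [0,0,0],
    [0,0,0],
    [0,0,0],
    [0,0,0],
    [0,0,0],
    [0,0,0],
    [0,0,0],
    [0,0,0],
    [0,0,0],
    [0,0,0],
  ],
  claw=[0.05,0.05,0.2,0.3,0.4,0.5,0.5,0.5,0.5,0.5],
)

```text
time_s: 32.0
tcp_pos: [0.4319, 0.3193, 0.2613]
eef_rot: [180.0, 0.0, -180.0]
contact_force: [0.8, 0.3, 0.3]
gripper_width: 0.044
gripper_force: 0.0
```

>>> jog_arm(
  travel=[
    [-0.03,-0.03,0],
    [-0.09,-0.08,0],
    [-0.16,-0.14,0],
    [-0.23,-0.21,0],
    [-0.29,-0.26,0.02],
    [-0.314,-0.2865,0.08],
    [-0.314,-0.2865,0.16],
    [-0.314,-0.2865,0.24],
    [-0.314,-0.2865,0.3],
    [-0.314,-0.2865,0.3],
  ],
  dr=[
    [0,0,0],
    [0,0,0],
    [0,0,0],
    [0,0,0],
    [0,0,0],
    [0,0,0],
    [0,0,0],
    [0,0,0],
    [0,0,0],
    [0,0,0],
  ],
  claw=[0.5,0.5,0.5,0.5,0.5,0.5,0.5,0.5,0.5,0.5],
)

```text
time_s: 33.25
tcp_pos: [0.5879, 0.1754, 0.1078]
eef_rot: [-179.9, -0.2, 180.0]
contact_force: [0.5, 0.3, 0.8]
gripper_width: 0.044
gripper_force: 0.0
```

Run:
```python
from h import *
stack([(.1,.109),(.145,.1595),(.16,.18)])
stack([(.024,.031),(.037,.05)],(.589,.176),.04)
go((.589,.1758,.031,180))
a=cv2.imread('pics/cur_top.png');s=cv2.imread('pics/cur_scene.png')
cv2.imwrite('pics/j.png',np.hstack([cv2.resize(a[150:270,80:240],(400,300)),cv2.resize(s[190:310,90:250],(400,300))]))
```

```text
top 0.1 524 z 0.1041 slope [0.008 0.01 ] fit [0.4337 0.3192 0.039 ] enc [0.4342 0.317 ] 0.0475
top 0.145 133 z 0.1526 slope [ 0.019 -0.033] fit [0.4333 0.3178 0.026 ] enc [0.4334 0.3182] 0.0285
top 0.16 30 z 0.1665 slope [0.132 0.04 ] fit [0.4323 0.3176 0.0052] enc [0.4315 0.3172] 0.0079
scene 0.1 334 z 0.1042 slope [ 0.007 -0.006] fit [0.4323 0.3181 0.0382] enc [0.4327 0.3171] 0.0484
scene 0.145 124 z 0.1515 slope [-0.022  0.02 ] fit [0.4318 0.3194 0.0259] enc [0.4341 0.3211] 0.0318
scene 0.16 26 z 0.1666 slope [ 0.369 -0.03 ] fit [0.4301 0.3189 0.0048] enc [0.4291 0.3178] 0.008
top 0.024 42 z 0.0274 slope [-0.023  0.009] fit [0.5998 0.1712 0.0311] enc [0.5763 0.1791] 0.0202
scene 0.024 111 z 0.0274 slope [ 0.017 -0.037] fit [0.5876 0.1765 0.0195] enc [0.5877 0.1755] 0.027
scene 0.037 16 z 0.0439 slope [ 0.163 -0.177] fit [0.5853 0.1771 0.0051] enc [0.5869 0.1766] 0.007
t 33.45 tcp [0.59   0.1768 0.1112] [ 1.7992e+02  1.6000e-01 -1.7996e+02] w 0.0441 F [ 0.3 -0.3  0.2] j [  35.   20.  -16.    0.  -54. -125.]
travel [0.0024, -0.0022, 0.1604] dr [0.0002, 0.0004, 0.0001]
```

View pics/j.png

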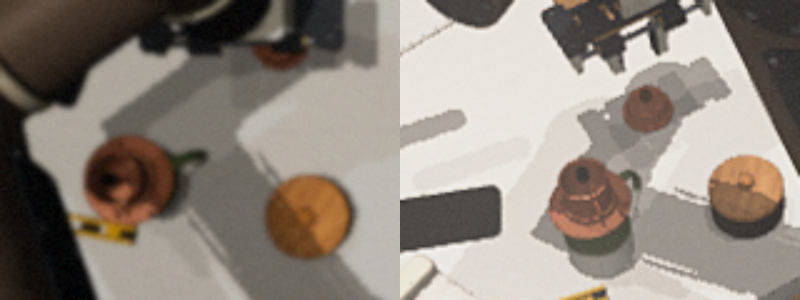

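Left and right: the press stands down in the chamber with its knob top at ~0.168 (right half (582,172)). The plate and chamber are still level, and the lid is under the gripper. Now the lid.

>>> jog_arm(
  travel=[
    [0,0,0.02],
    [0,0,0.05],
    [0,0,0.08],
    [0,0,0.1],
    [0,0,0.12],
    [0,0,0.125],
    [0,0,0.125],
    [0,0,0.125],
    [0,0,0.125],
    [0,0,0.125],
  ],
  dr=[
    [0,0,0],
    [0,0,0],
    [0,0,0],
    [0,0,0],
    [0,0,0],
    [0,0,0],
    [0,0,0],
    [0,0,0],
    [0,0,0],
    [0,0,0],
  ],
  claw=[0.5,0.5,0.5,0.5,0.5,0.5,0.5,0.5,0.5,0.5],
)

```text
time_s: 34.7
tcp_pos: [0.589, 0.1762, 0.0469]
eef_rot: [180.0, 0.0, -180.0]
contact_force: [-0.1, 0.1, 0.1]
gripper_width: 0.0438
gripper_force: 0.0
```

Down 16 mm to 0.031, then close.

>>> jog_arm(
  travel=[
    [0,0,0.01],
    [0,0,0.02],
    [0,0,0.028],
    [0,0,0.032],
    [0,0,0.032],
    [0,0,0.032],
    [0,0,0.032],
    [0,0,0.032],
    [0,0,0.032],
    [0,0,0.032],
  ],
  dr=[
    [0,0,0],
    [0,0,0],
    [0,0,0],
    [0,0,0],
    [0,0,0],
    [0,0,0],
    [0,0,0],
    [0,0,0],
    [0,0,0],
    [0,0,0],
  ],
  claw=[0.5,0.5,0.5,0.5,0.4,0.3,0.2,0.1,0.1,0.1],
  newtons=20,
)

```text
time_s: 35.95
tcp_pos: [0.5889, 0.1762, 0.0307]
eef_rot: [180.0, 0.0, -180.0]
contact_force: [0.1, 0.3, 1.9]
gripper_width: 0.0149
gripper_force: 20.0
```

>>> jog_arm(
  travel=[
    [0,0,0],
    [0,0,0],
    [0,0,-0.02],
    [0,0,-0.06],
    [0,0,-0.12],
    [0,0,-0.19],
    [0,0,-0.26],
    [0,0,-0.33],
    [0,0,-0.4],
    [0,0,-0.4],
  ],
  dr=[
    [0,0,0],
    [0,0,0],
    [0,0,0],
    [0,0,0],
    [0,0,0],
    [0,0,0],
    [0,0,0],
    [0,0,0],
    [0,0,0],
    [0,0,0],
  ],
  claw=[0.1,0.1,0.1,0.1,0.1,0.1,0.1,0.1,0.1,0.1],
)

```text
time_s: 37.2
tcp_pos: [0.5902, 0.1767, 0.2345]
eef_rot: [179.8, 0.3, -180.0]
contact_force: [-0.6, -0.0, -1.2]
gripper_width: 0.0151
gripper_force: 20.0
```

>>> jog_arm(
  travel=[
    [0.02,0.02,0],
    [0.06,0.055,0],
    [0.11,0.1,0],
    [0.17,0.155,0],
    [0.22,0.2,0],
    [0.27,0.245,0],
    [0.3,0.272,0],
    [0.313,0.285,0],
    [0.313,0.285,0],
    [0.313,0.285,0],
  ],
  dr=[
    [0,0,0],
    [0,0,0],
    [0,0,0],
    [0,0,0],
    [0,0,0],
    [0,0,0],
    [0,0,0],
    [0,0,0],
    [0,0,0],
    [0,0,0],
  ],
  claw=[0.1,0.1,0.1,0.1,0.1,0.1,0.1,0.1,0.1,0.1],
)

```text
time_s: 38.45
tcp_pos: [0.4325, 0.3181, 0.2303]
eef_rot: [-180.0, -0.0, 180.0]
contact_force: [-0.5, -0.3, -1.1]
gripper_width: 0.0153
gripper_force: 20.0
```

Run:
```python
from h import *
stack([(.145,.1595),(.16,.18),(.195,.215),(.224,.232)],(.4326,.3184),.04)
go((.4325,.3185,.178,180))
a=cv2.imread('pics/cur_top.png');s=cv2.imread('pics/cur_scene.png')
cv2.imwrite('pics/k.png',cv2.resize(s[170:290,90:250],(800,600),interpolation=cv2.INTER_CUBIC))
```

```text
scene 0.145 80 z 0.1516 slope [ 0.071 -0.016] fit [0.4319 0.3191 0.0259] enc [0.4315 0.3198] 0.0286
scene 0.16 9 z 0.1632 slope [-0.152 -0.164] fit [-32.2195  19.2217  37.7225] enc [0.4269 0.3201] 0.006
scene 0.195 168 z 0.2086 slope [0.015 0.009] fit [0.434  0.3187 0.0302] enc [0.4317 0.3214] 0.0353
scene 0.224 104 z 0.2274 slope [ 0.023 -0.022] fit [0.4357 0.3212 0.0216] enc [0.4315 0.3195] 0.026
t 38.55 tcp [0.4327 0.3181 0.2304] [-1.7998e+02 -1.0000e-02  1.7996e+02] w 0.0148 F [ 0.6 -0.6 -0.3] j [  57.    7.  -16.    0.  -66. -147.]
travel [0.0004, 0.0009, 0.1048] dr [-0.0001, -0.0, -0.0001]
```

View pics/k.png

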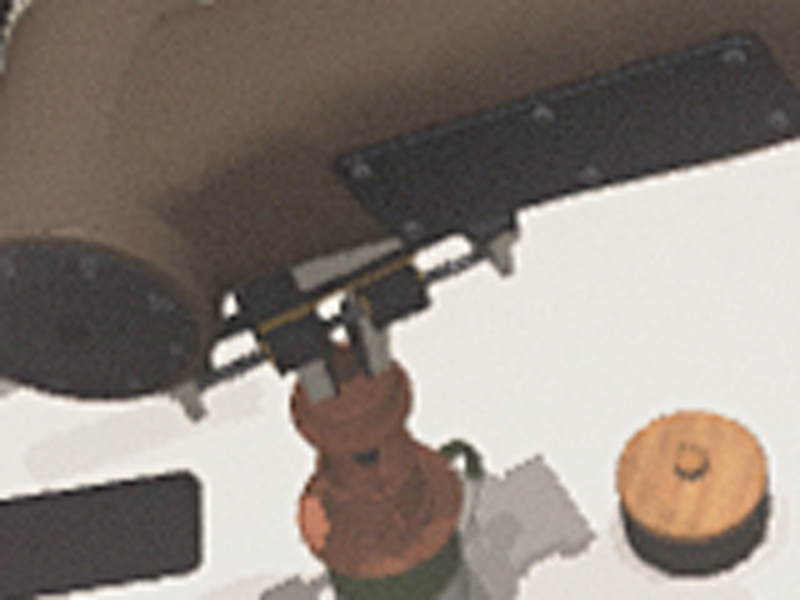

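The lid hangs level at (350,400), its crown centre within 0.5 mm of the chamber rim's axis. Lowering slowly.

>>> jog_arm(
  travel=[
    [0,0.0005,0.02],
    [0,0.0005,0.04],
    [0,0.0005,0.055],
    [0,0.0005,0.068],
    [0,0.0005,0.078],
    [0,0.0005,0.085],
    [0,0.0005,0.09],
    [0,0.0005,0.095],
    [0,0.0005,0.0985],
    [0,0.0005,0.0985],
  ],
  dr=[
    [0,0,0],
    [0,0,0],
    [0,0,0],
    [0,0,0],
    [0,0,0],
    [0,0,0],
    [0,0,0],
    [0,0,0],
    [0,0,0],
    [0,0,0],
  ],
  claw=[0.1,0.1,0.1,0.1,0.1,0.1,0.1,0.1,0.1,0.1],
)

```text
time_s: 39.8
tcp_pos: [0.4323, 0.3188, 0.1812]
eef_rot: [-180.0, -0.0, -180.0]
contact_force: [0.0, -0.0, -0.7]
gripper_width: 0.0148
gripper_force: 20.0
```

>>> jog_arm(
  travel=[
    [0,0,0.001],
    [0,0,0.002],
    [0,0,0.003],
    [0,0,0.004],
    [0,0,0.005],
    [0,0,0.006],
    [0,0,0.006],
    [0,0,0.006],
    [0,0,0.006],
    [0,0,0.006],
  ],
  dr=[
    [0,0,0],
    [0,0,0],
    [0,0,0],
    [0,0,0],
    [0,0,0],
    [0,0,0],
    [0,0,0],
    [0,0,0],
    [0,0,0],
    [0,0,0],
  ],
  claw=[0.1,0.1,0.1,0.1,0.1,0.1,0.1,0.1,0.1,0.1],
)

```text
time_s: 41.05
tcp_pos: [0.4323, 0.3189, 0.1783]
eef_rot: [180.0, 0.0, -180.0]
contact_force: [0.1, -0.7, -0.6]
gripper_width: 0.0149
gripper_force: 20.0
```

>>> jog_arm(
  travel=[
    [0,0,0.001],
    [0,0,0.0015],
    [0,0,0.0015],
    [0,0,0.0015],
    [0,0,0.0015],
    [0,0,0.0015],
    [0,0,-0.02],
    [0,0,-0.06],
    [0,0,-0.11],
    [0,0,-0.16],
  ],
  dr=[
    [0,0,0],
    [0,0,0],
    [0,0,0],
    [0,0,0],
    [0,0,0],
    [0,0,0],
    [0,0,0],
    [0,0,0],
    [0,0,0],
    [0,0,0],
  ],
  claw=[0.1,0.1,0.2,0.3,0.4,0.5,0.5,0.5,0.5,0.5],
)

```text
time_s: 42.3
tcp_pos: [0.4324, 0.3188, 0.2599]
eef_rot: [180.0, 0.0, -180.0]
contact_force: [0.4, 1.2, 0.2]
gripper_width: 0.0436
gripper_force: 0.0
```

>>> jog_arm(
  travel=[
    [-0.03,-0.05,0],
    [-0.08,-0.13,0],
    [-0.12,-0.22,0],
    [-0.16,-0.31,0],
    [-0.2,-0.4,0],
    [-0.24,-0.48,0],
    [-0.26,-0.56,0],
    [-0.28,-0.62,0],
    [-0.3,-0.65,0],
    [-0.3,-0.65,0],
  ],
  dr=[
    [0,0,0],
    [0,0,0],
    [0,0,0],
    [0,0,0],
    [0,0,0],
    [0,0,0],
    [0,0,0],
    [0,0,0],
    [0,0,0],
    [0,0,0],
  ],
  claw=[0.5,0.5,0.5,0.5,0.5,0.5,0.5,0.5,0.5,0.5],
)

```text
time_s: 43.55
tcp_pos: [0.583, -0.0068, 0.2585]
eef_rot: [-180.0, 0.0, 179.9]
contact_force: [-0.0, 0.4, -0.6]
gripper_width: 0.0436
gripper_force: 0.0
```

Run:
```python
from h import *
stack([(.1,.109),(.145,.165),(.171,.179),(.184,.195)])
go()
a=cv2.imread('pics/cur_top.png');s=cv2.imread('pics/cur_scene.png')
cv2.imwrite('pics/l.png',np.hstack([cv2.resize(a[150:270,80:240],(400,300)),cv2.resize(s[190:310,90:250],(400,300))]))
```

```text
scene 0.1 295 z 0.1041 slope [-0.003 -0.006] fit [0.4347 0.3176 0.0398] enc [0.4328 0.3177] 0.0479
scene 0.145 163 z 0.1558 slope [ 0.011 -0.003] fit [0.4347 0.3193 0.0302] enc [0.4318 0.3205] 0.0339
scene 0.171 185 z 0.1746 slope [-0.012  0.015] fit [0.433  0.3189 0.0194] enc [0.4319 0.3198] 0.0267
scene 0.184 29 z 0.1882 slope [0.057 0.065] fit [0.4319 0.3194 0.0061] enc [0.4317 0.3198] 0.009
t 43.65 tcp [ 0.5824 -0.0057  0.2584] [ 179.99   -0.   -179.99] w 0.044 F [ 0.4  0.8 -0.7] j [  19.   11.   -9.   -0.  -71. -109.]
```

View pics/l.png

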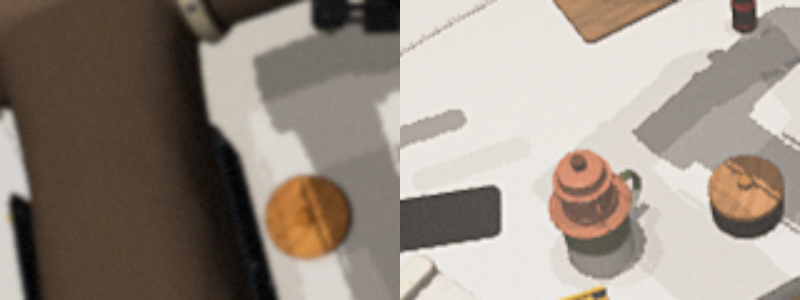

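Right half: the assembled filter stands level on the mug at (582,200). The crown is at 0.1746 (0.175 expected), the flange at 0.104, and the tub and glue stick are untouched. Handing in.

```bash
python3 -c "
from plant import r
print(r.close_job())"
```

```text
the job is handed in; nothing more can be done
None
```

The filter is back together on the mug: plate, chamber, press and lid went on in that order, the last camera check showed everything level at the expected heights, and I handed the job in at about 44 s.

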